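# Snap a bottle's cap home with capping pliers

### The arm

A 6-joint arm with a two-finger parallel gripper is mounted at the origin on a cart in front of the work surface, level with it; the furniture and walls round the work are solid. World frame = base frame: x ahead of the robot, y to its left, z up, the work surface at z = 0. Lengths are in m, angles in rad, forces in N, time in s.
With the tool pointing down it reaches from about 0.275 to 0.725 m from the base axis. Payload 15.9 kg.
Tool frame: the origin (TCP) lies on the centre line of the jaws, within the pads' length; the fingertips stand 25 mm ahead of it and the grasp point (between the pads) lies 6 mm ahead of it; x points along the fingers, y is the direction in which the jaws open and shut, and the axes are right-handed (so a half turn about x gives the same grasp; the last joint's range is limited). The gripper opens to 85 mm and grips with 20 to 120 N. Pads are 22 mm wide; open, the fingers measure 114 mm over their backs; the gripper's body (76 mm by 85 mm) begins 54 mm behind the grasp point. The pads swing forward as they close: fully open they stand 13 mm farther back than shut.
Start: joints at [-1.265, 0.213, -0.034, 1.323, 0, 1.571], TCP at [0.151, -0.477, 0.226] pointing down, gripper open.
Joint ranges: [-2.98, 2.98], [-0.74, 1.72], [-1.14, 1.35], [-2.1, 2.04], [-1.57, 1.44], [-3.14, 3.14]. Speed limits (rad/s): [1.89, 1.89, 2.39, 2.57, 3.14, 3.14].

### API

Orientations are given as a rotation vector (axis times angle).
In Python, from plant import arm, cams gives the robot as it stands.
- The arm moves only by the tool carry_out, never from a script. Its argument "rows" is a list that holds one entry, the list of rows, each a list of 5 numbers: the opening, from 0 (shut) to 1 (fully open), then the shift along the tool's x, y, z in cm, then the turn about the tool's x in degrees. In form: [[[claw, tx, ty, tz, twist], ...]]. A call has 1 to 20 rows; each row shifts and turns the pose as measured when the row begins, along the tool's axes as they then stand; what a row does not reach is not made up. A row lasts 1/12 s, in which the tool goes at most 41.7 mm and 7.16 degrees, less where a joint would pass 70% of its speed; a pose out of reach is approached as far as the arm can. A call is refused whole if a number of a shift passes 4.17 or a number of a turn 7.16, either way. A call with a gripper value outside its range is refused whole. The fingers move at their own pace and stop on an object; "force" is the grip in N (left out, the last holds). Time passes only in rows, so rows that do not move let the fingers close. It gives the time, the measured TCP pose, the force and the opening at its end, in the units of the state.
- arm.state(): the state, without advancing time (a new reading comes with each control period).
- cams.get_image(name): name is "side" or "top" or "wrist"; returns a dict with "color" (400x640x3 uint8, red, green, blue), "z_map" (400x640 float32, m along the optical axis (not along the pixel's ray), 0 where there is no reading), "K" (3x3 intrinsics, pixels), "pose" (4x4, takes a point from camera to world coordinates); the wrist camera has in their place "hand_eye" (4x4, takes a point from camera to tool coordinates, whose origin is the TCP and whose axes are the tool frame's). Camera axes: x right, y down, z forward; pixel columns grow to the right and rows downward; lengths in m; the calibration is good to about 2 mm. A picture is of the moment at which its call begins: read the wrist's pose just before it.
- arm.hand_in(): hands the job in, once; it reports no verdict.
The state is a dict: "clock": time; "q": joint angles; "joint_vel": joint speeds; "joint_torque": joint torques, N m; "eef_pos": TCP position; "orientation": TCP orientation; "contact_force": force on the tool from outside, world axes, zero at the start; "ft_torque": the same for the moment, N m; "opening": finger opening in m.
Only numpy, scipy, OpenCV 4.12 (cv2) and the standard library are available. Lean on these libraries where they do the work, as an engineer would, in place of code of your own. Each camera call takes 0.05 s, during which the arm holds its last target. There are 200 camera calls.

### The job

Lay the little square bottle on its side in the cradle between the jaws of the bench capping pliers, its ends facing the two jaws and its cap still standing proud. Then squeeze the two handles gently together until the resistance peaks and gives and the cap has snapped fully home, without squeezing hard enough to crush the bottle. Let the handles spring open, leave the bottle lying in the cradle, and do not disturb the other things.

Things in the scene. Friction and masses are not known exactly. Their poses are not given: they have to be found in the camera images.
- bottle: small square plastic bottle lying on its side: 28 x 28 mm in section, 56 mm long over its round cap while that stands proud. Origin: centre of its underside as it lies, half-way along. Its y axis runs towards the cap (bottom at y = -28 mm, square body ends at y = +12 mm), z is up. Pick it from above across its 28 mm width, on the square body. About 60 g.
- bottle_centre (a point): centre of the bottle, 14 mm above its underside, midway along its 56 mm; moves with the bottle
- cap_top (a point): centre of the outer face of the grey ribbed cap (24 mm across, 12 mm high). Proud: at y = +28 mm in the bottle's frame, 4 mm of neck showing; home: y = +24 mm, the cap's edge on the shoulder. It resists with about 12 N at most, in the first 2 mm; past about 2.5 mm it gives, is drawn the rest of the way home and stays.
- cradle (a point): middle of the floor of the cradle between the jaws, 26 mm above the table; x points from the handles to the jaws, y to the left handle's side, z up. The bottle lies with its length along this y, either end to either jaw, between two low flared rails (7 mm high, 34 mm apart at the floor). The cradle is 34 mm long in y: both bottle ends overhang.
- pivot (a point): pivot of the two handles, 40 mm above the table, 65 mm from the cradle's middle along its -x; same axes as the cradle. Steel bars and a nut, up to 54 mm high
- grip_left (a point): middle of the rubber grip of the left handle (+y side of the cradle's frame): a round bar 11 mm thick, 85 mm long, about parallel to the cradle's x, centre 40 mm above the table with nothing beneath; 115 mm from the pivot along -x. Open, the grips' centres are 50 mm apart (61 mm over the outsides). Squeeze both together from outside, fingers pointing down.
- grip_right (a point): middle of the rubber grip of the right handle, mirror image of the left one
- handle_left (a joint): angle of the left handle: 0 sprung open, grows as it is squeezed in, stop at 0.17 rad. A light spring returns it (2 to 3 N at the grip)
- handle_right (a joint): angle of the right handle, likewise; it closes independently of the left one
- sprung_pad: domed rubber pad, 18 mm across, on the jaw at the cradle's +y side, backed by a stiff spring (15 N per mm); origin at the middle of its back, its face 6 mm on towards the bottle. Each finger feels about half to two thirds of the jaw force, plus the return spring; the bottle is crushed if a pad presses it with more than 22 N (about 17 N on each grip; the cap gives at about 10).
- screw_jaw (a point): end of the opposite jaw (cradle's -y side), 40 mm above the table. It carries a steel pad on a set-screw whose setting differs by up to 4 mm either way and is not measured, so the handle position at which the cap gives cannot be told beforehand: the jaws close 6 to 15 mm before both pads bear. They close 0.57 mm for each mm that the grips close.
- vial_1: bystander, leave alone: small stoppered glass vial, 23 x 23 x 55 mm; origin at the centre of its underside
- vial_3: bystander, leave alone: larger stoppered glass vial, 26 x 26 x 67 mm; origin at the centre of its underside
- rubber_bung: bystander, leave alone: rubber bung, 31 x 31 x 26 mm; origin at the centre of its underside
- salve_tin: bystander, leave alone: round aluminium tin, 59 x 59 x 28 mm; origin at the centre of its underside
- bottle_cap: bystander, leave alone: flat white push-on lid, 33 x 33 x 10 mm; origin at the centre of its underside
- ptfe_reel: bystander, leave alone: small white reel of thread tape, 51 x 51 x 15 mm; origin at the centre of its underside
There are look-alikes about, which are no part of the job. Leave any green, pink or purple look-alike of the bottle alone.

How it is judged:
On the way, in this order (a step that is already met when the one before it is completed fails the run):
1. the bottle lies in the cradle, let go, with its cap still proud (horizontal distance between bottle_centre and cradle below 0.018 m and angle between the y axis of bottle and the y axis of cradle, either way round below 0.12 rad and z of bottle_centre in the frame of cradle between 0.01 and 0.018 m and y of cap_top in the frame of bottle above 0.0265 m and contact force between the fingers and bottle below 0.1 N), for 0.2 s.
2. the handles, squeezed by the fingers, have snapped the cap home (horizontal distance between bottle_centre and cradle below 0.018 m and angle between the y axis of bottle and the y axis of cradle, either way round below 0.12 rad and z of bottle_centre in the frame of cradle between 0.01 and 0.018 m and y of cap_top in the frame of bottle below 0.0248 m and value of joint each of handle_left, handle_right above 0.02 rad), for 0.05 s.
At the end, for the whole second after the job is handed in: The cap is home (less than 0.8 mm from the shoulder); the bottle lies at rest on the cradle's floor, its centre within 18 mm of the cradle's middle in plan, its length within 0.12 rad of the jaws' line, tilted less than 0.15 rad; both handles have sprung open (under 0.015 rad) (horizontal distance between bottle_centre and cradle below 0.018 m and angle between the y axis of bottle and the y axis of cradle, either way round below 0.12 rad and z of bottle_centre in the frame of cradle between 0.01 and 0.018 m and y of cap_top in the frame of bottle below 0.0248 m and value of joint each of handle_left, handle_right below 0.015 rad and linear speed of bottle below 0.01 m/s and angle between bottle's own z axis and vertical below 0.15 rad); the robot touches nothing.
It fails at once if the sprung pad presses the bottle with more than 22 N (crushed) (contact force between sprung_pad and bottle above 22 N).
It fails at once if a bystander is moved more than 25 mm (distance of any of vial_1, vial_3, rubber_bung, salve_tin, bottle_cap, ptfe_reel from where it was at the start of the episode above 0.025 m).
It also fails if it takes over 54 s, if anything falls off the work surface, if the arm or the gripper's body presses on something with over 40 N, if the wrist force passes 120 N, or if a joint passes its speed limit or range.

## Working session

There is one attempt and no reset: what is moved stays moved. The work goes in short steps, Python scripts to look and compute and a tool call to move; the robot and the scene stay as the last step left them, time stands still between calls to the robot, and variables do not carry over. Pictures are saved under pics/ and viewed, about 8 in all and at most 12, crops included, and the job is handed in when it is done.

Besides the shell and the picture viewer there is one more tool, called after "Emit:" by a JSON object that holds its "name" and its "arguments", one argument or row to a line. carry_out: Moves the arm, as the interface text tells. Its arguments: {"type":"object","properties":{"rows":{"type":"array"},"force":{"type":"number"}},"required":["rows"]}

```bash
mkdir -p pics
cat > h.py <<'E'
import numpy as np, cv2
from plant import arm, cams
from scipy.spatial.transform import Rotation as R
def cloud(im, pose):
    K=im["K"]; z=im["z_map"]; v,u=np.mgrid[:z.shape[0],:z.shape[1]]
    p=np.stack([(u-K[0,2])/K[0,0]*z,(v-K[1,2])/K[1,1]*z,z],-1)
    return p@pose[:3,:3].T+pose[:3,3]
def save(n,c): cv2.imwrite("pics/"+n,cv2.cvtColor(c,cv2.COLOR_RGB2BGR))
def tool(s):
    T=np.eye(4);T[:3,:3]=R.from_rotvec(s["orientation"]).as_matrix();T[:3,3]=s["eef_pos"];return T
E
python3 - <<'E'
from h import *
s=arm.state();print(s);print(tool(s).round(3))
for n in("top","side"):
    im=cams.get_image(n);np.savez(n+".npz",**im);save(n+".png",im["color"]);print(n,im["pose"].round(3),im["K"])
E
```

```text
{'clock': 0.0, 'q': array([-1.26500544e+00,  2.13359286e-01, -3.50490817e-02,  1.32349811e+00,
        8.92323712e-06,  1.57080862e+00]), 'joint_vel': array([ 2.64679068e-03,  5.50605004e-04, -3.33761733e-05,  1.75760258e-04,
       -1.40027477e-03,  1.17992898e-04]), 'joint_torque': array([ 2.73687627e-03, -6.86163425e+01,  4.87119091e+01,  1.77743234e-02,
        2.24580299e-04,  6.51021492e-05]), 'eef_pos': array([ 0.15042372, -0.47647829,  0.22591858]), 'orientation': array([ 2.0569739 ,  0.3181318 , -2.05730748]), 'contact_force': array([-0.40614796,  0.13695063,  0.95573628]), 'ft_torque': array([ 0.04130676,  0.02024965, -0.04638555]), 'opening': 0.0859557442992574}
[[-0.     0.301 -0.954  0.15 ]
 [ 0.001 -0.954 -0.301 -0.476]
 [-1.    -0.001 -0.     0.226]
 [ 0.     0.     0.     1.   ]]
top [[ 0.025 -0.985  0.168  0.304]
 [-1.    -0.026 -0.004  0.06 ]
 [ 0.008 -0.168 -0.986  1.285]
 [ 0.     0.     0.     1.   ]] [[454.37046198   0.         320.59382547]
 [  0.         454.37046198 198.47597827]
 [  0.           0.           1.        ]]
side [[ 0.941 -0.137  0.31   0.059]
 [-0.339 -0.342  0.876 -1.233]
 [-0.014 -0.929 -0.369  0.595]
 [ 0.     0.     0.     1.   ]] [[500.88006813   0.         326.91004541]
 [  0.         500.88006813 200.7091302 ]
 [  0.           0.           1.        ]]
```

View pics/top.png

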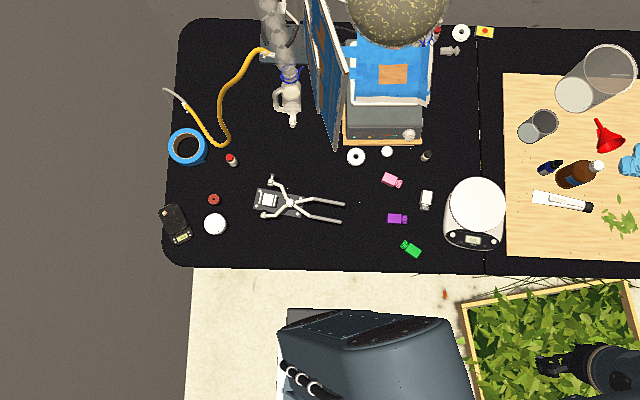

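View pics/side.png

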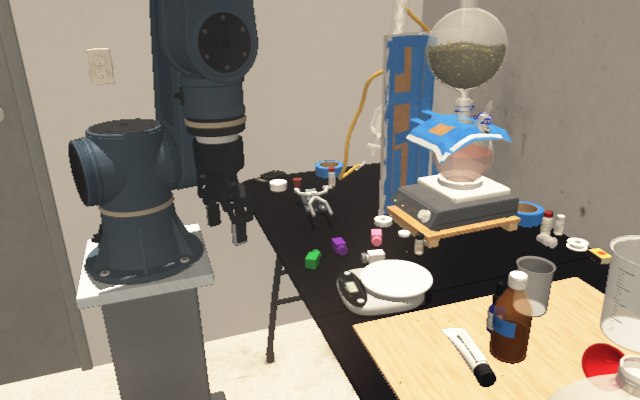

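The candidates for the bottle in the top view are white (427,199), pink (392,180), purple (397,218) and green (411,249). By the description I choose white, with the pliers at about (290,203). Next I check it in a close crop and measure.

Run:
```python
from h import *
im=dict(np.load("top.npz")); c=im["color"]; P=cloud(im,im["pose"])
a=cv2.resize(c[170:235,245:355],None,fx=5,fy=5,interpolation=cv2.INTER_CUBIC)
b=cv2.resize(c[180:220,407:447],None,fx=6,fy=6,interpolation=cv2.INTER_CUBIC)
o=np.zeros((a.shape[0],a.shape[1]+b.shape[1],3),np.uint8);o[:,:a.shape[1]]=a;o[:b.shape[0],a.shape[1]:]=b
save("crop1.png",o)
for n,(u,v) in dict(bottle=(427,199),pink=(392,180),purple=(397,218),green=(411,249),cradle=(268,199),piv=(290,208),gl=(325,201),gr=(325,217),scale=(475,205),reel=(356,156),tin=(215,224),vial=(426,155),cap=(387,151)).items(): print(n,P[v,u].round(3))
```

```text
bottle [ 0.525 -0.244  0.028]
pink [ 0.576 -0.145  0.03 ]
purple [ 0.469 -0.159  0.028]
green [ 0.384 -0.199  0.022]
cradle [0.513 0.202 0.027]
piv [0.489 0.14  0.029]
gl [0.509 0.043 0.046]
gr [0.465 0.042 0.042]
scale [ 0.51  -0.375  0.039]
reel [ 0.652 -0.045 -0.002]
tin [0.439 0.346 0.026]
vial [ 0.645 -0.237  0.053]
cap [ 0.668 -0.135  0.005]
```

View pics/crop1.png

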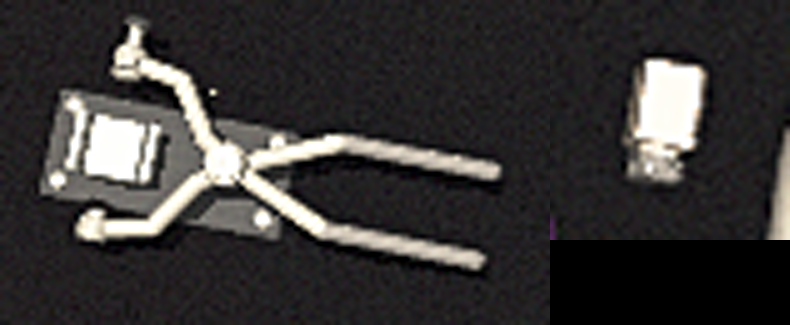

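The crop shows a white bottle whose grey cap points down-image, towards world -x, so the choice is confirmed. The sprung pad is on the lower jaw (crop 95,225), the screw jaw is at the top (130,55), and the cradle is at (112,145). Now I move above the bottle.

Emit:
{"name": "carry_out", "arguments": {
  "rows": [
    [[1,0,-0.9,-3.5,0],[1,0,-0.9,-3.5,0],[1,0,-0.9,-3.5,0],[1,0,-0.9,-3.5,0],[1,0,-0.9,-3.5,0],[1,0,-0.9,-3.5,0],[1,0,-0.9,-3.5,0],[1,0,-0.9,-3.5,0],[1,0,-0.9,-3.5,0],[1,0,-0.9,-3.5,0],[1,0,-0.9,-3.5,0],[1,0,0,0,6],[1,0,0,0,6],[1,0,0,0,5],[1,0,0,0,0],[1,0,0,0,0]]
  ]
}}

```text
clock: 1.43
eef_pos: [0.5021, -0.2527, 0.2193]
orientation: [-2.207, -0.004, 2.226]
contact_force: [-0.0, 0.2, -0.6]
opening: 0.0857
```

Run:
```python
from h import *
s=arm.state();im=cams.get_image("wrist");T=tool(s);print(s["clock"],T.round(4));print(im["hand_eye"].round(3),im["K"])
P=cloud(im,T@im["hand_eye"]);np.savez("w1.npz",P=P,c=im["color"]);save("w1.png",im["color"])
```

```text
1.4333 [[-0.0083 -0.003  -1.      0.5021]
 [ 0.007  -1.      0.003  -0.2527]
 [-0.9999 -0.0069  0.0084  0.2193]
 [ 0.      0.      0.      1.    ]]
[[-0.001 -0.31   0.951 -0.149]
 [ 1.    -0.     0.001 -0.001]
 [-0.     0.951  0.31  -0.081]
 [ 0.     0.     0.     1.   ]] [[360.15557263   0.         315.19291279]
 [  0.         360.15557263 200.91563144]
 [  0.           0.           1.        ]]
```

View pics/w1.png

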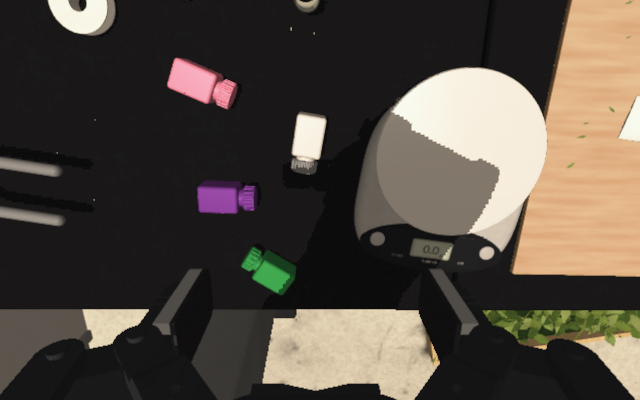

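The wrist view shows the white bottle at (309,138) with its cap at about (304,167) pointing down-image. The scale's edge is close by at (357,210), so I will approach with a half-open gripper.

```bash
cat >> h.py <<'E'
def rect(P,m):
    q=P[m][:,:2]; (c,wh,a)=cv2.minAreaRect((q*1000).astype(np.float32)); return np.array(c)/1000,wh,a,len(q)
E
python3 - <<'E'
from h import *
d=np.load("w1.npz");P=d["P"];c=d["c"].astype(int)
near=np.hypot(P[...,0]-.525,P[...,1]+.244)<.045
m=near&(P[...,2]>.012)
print("all",rect(P,m))
m2=near&(P[...,2]>.021);print("top",rect(P,m2),np.median(P[m2][:,2]))
m3=m2&(c.min(-1)>140);print("white top",rect(P,m3),np.median(P[m3][:,2]))
q=P[m3][:,:2];print(np.percentile(q,[1,99],axis=0))
s=(P[...,2]>.015)&(P[...,1]<-.27);print("scale ymax near", P[s&(abs(P[...,0]-.53)<.03)][:,1].max(),P[s][:,2].max())
E
```

```text
all (array([ 0.52502936, -0.24012683]), (57.10654067993164, 81.8223648071289), 29.641801834106445, 13716)
top (array([ 0.52494006, -0.24017763]), (56.90113067626953, 81.8223648071289), 29.641803741455078, 13640) 0.29745766475797386
white top (array([ 0.52912402, -0.24383922]), (26.715349197387695, 48.56698226928711), 80.22461700439453, 1234) 0.029448729667711088
[[ 0.51054728 -0.25926527]
 [ 0.55358873 -0.23006506]]
scale ymax near -0.27001217050719317 0.3106240384556736
```

Run:
```python
from h import *
d=np.load("w1.npz");P=d["P"];c=d["c"].astype(int);Z=P[...,2]
near=(np.hypot(P[...,0]-.525,P[...,1]+.244)<.045)&(Z<.05)
for lo in(.01,.02,.025):
    m=near&(Z>lo);print(lo,rect(P,m),np.median(P[m][:,2]))
m=near&(Z>.025)&(c.min(-1)>170);print("white",rect(P,m))
m=near&(Z>.01)&(c.min(-1)<150);print("cap",rect(P,m))
s=(Z>.015)&(Z<.1)&(P[...,1]<-.27);print("scale",P[s&(abs(P[...,0]-.53)<.04)][:,1].max(),P[s][:,2].max())
```

```text
0.01 (array([ 0.52643158, -0.24358452]), (27.98417854309082, 56.071956634521484), 80.18680572509766, 1666) 0.02909812705588191
0.02 (array([ 0.52643158, -0.24358452]), (27.98417854309082, 56.071956634521484), 80.18680572509766, 1605) 0.029145082269929345
0.025 (array([ 0.52640839, -0.24358051]), (27.98417854309082, 56.0249137878418), 80.18680572509766, 1443) 0.029276898609607804
white (array([ 0.53189838, -0.24418083]), (25.86850929260254, 42.47377395629883), 80.48983001708984, 1116)
cap (array([ 0.52643158, -0.24358452]), (27.98417854309082, 56.071956634521484), 80.18680572509766, 453)
scale -0.29667903828644626 0.04411270379900778
```

Emit:
{"name": "carry_out", "arguments": {
  "rows": [
    [[0.5,0,0,0,4.8],[0.5,0,0,0,4.8],[0.5,2,-0.6,-1.6,0],[0.5,3,-0.6,-1.6,0],[0.5,3,0,0,0],[0.5,3,0,0,0],[0.5,0,0,0,0]]
  ]
}}

```text
clock: 2.07
eef_pos: [0.5358, -0.248, 0.1076]
orientation: [-2.131, 0.17, 2.139]
contact_force: [-0.8, 1.1, -0.7]
opening: 0.0428
```

Run:
```python
from h import *
s=arm.state();T=tool(s);print(T.round(4),s["opening"],s["contact_force"])
print(T[:3,:3].T@(np.array([.5343,-.245,.036])-T[:3,3]), np.degrees(np.arctan2(T[1,1],T[0,1])))
```

```text
[[-0.0035 -0.1619 -0.9868  0.5358]
 [ 0.0044 -0.9868  0.1619 -0.248 ]
 [-1.     -0.0038  0.0042  0.1076]
 [ 0.      0.      0.      1.    ]] 0.04281635882971878 [-0.7800336   1.06803565 -0.68214944]
[ 0.07161241 -0.00242569  0.00165017] -99.31670107360688
```

Emit:
{"name": "carry_out", "arguments": {
  "force": 20,
  "rows": [
    [[0.5,2.2,-0.25,0.15,0.5],[0.5,2.2,0,0,0],[0.5,1.6,0,0,0],[0.5,1.0,0,0,0],[0.5,0,0,0,0],[0.5,0,0,0,0]]
  ]
}}

```text
clock: 2.57
eef_pos: [0.535, -0.2472, 0.0417]
orientation: [-2.134, 0.172, 2.136]
contact_force: [0.5, 0.6, 0.3]
opening: 0.043
```

Run:
```python
from h import *
s=arm.state();T=tool(s)
print(T[:3,:3].T@(np.array([.5343,-.245,.036])-T[:3,3]), np.degrees(np.arctan2(T[1,1],T[0,1])),s["contact_force"])
```

```text
[ 0.00574507 -0.00205469  0.00103788] -99.37538353334061 [0.46685342 0.56039585 0.29534568]
```

Emit:
{"name": "carry_out", "arguments": {
  "rows": [
    [[0.5,0.5,-0.2,0,0],[0.5,0.1,-0.1,0,0],[0.5,0,0,0,0],[0.0,0,0,0,0],[0.0,0,0,0,0],[0.0,0,0,0,0],[0.0,0,0,0,0],[0.0,0,0,0,0],[0.0,0,0,0,0]]
  ]
}}

```text
clock: 3.32
eef_pos: [0.5383, -0.2454, 0.0408]
orientation: [-2.143, 0.173, 2.13]
contact_force: [0.0, -0.8, -0.2]
opening: 0.0001
```

Run:
```python
from h import *
s=arm.state();T=tool(s)
print(T[:3,3],T[:3,:3].T@(np.array([.5343,-.245,.036])-T[:3,3]), np.degrees(np.arctan2(T[1,1],T[0,1])),s["contact_force"],s["opening"])
```

```text
[ 0.53831001 -0.24542658  0.04084903] [0.00482625 0.00023179 0.00405326] -99.3027890040806 [ 0.01279876 -0.8318303  -0.21008646] 0.00012391407577223238
```

The gripper closed fully without holding anything, so I look.

Run:
```python
from h import *
s=arm.state();im=cams.get_image("wrist");T=tool(s)
P=cloud(im,T@im["hand_eye"]);np.savez("w2.npz",P=P,c=im["color"]);c=im["color"]
sd=cams.get_image("side")["color"][190:310,320:480]
save("w2.png",np.hstack([c[:,60:560],cv2.resize(sd,(300,225))[:, :]]) if 0 else np.vstack([cv2.resize(c,(560,350)),cv2.resize(sd,(320,240)).repeat(1,0) if 0 else np.pad(cv2.resize(sd,(320,240)),((0,0),(0,240),(0,0)))]))
```

```text
(no output)
```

View pics/w2.png

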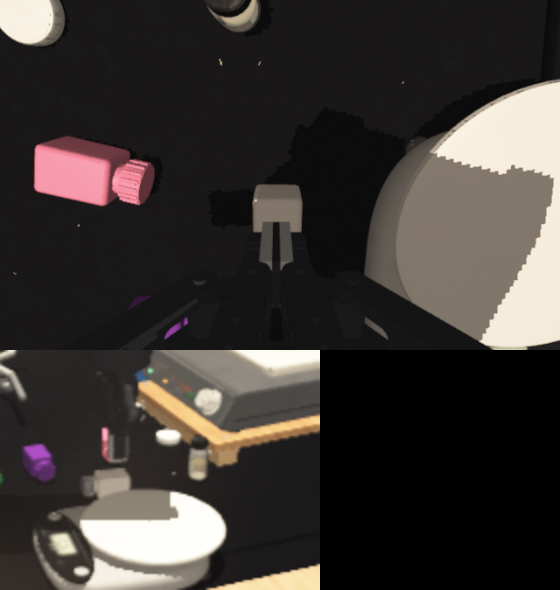

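Run:
```python
from h import *
d=np.load("w2.npz");P=d["P"];c=d["c"].astype(int);Z=P[...,2]
for v in range(190,360,10): print(v,P[v,316].round(4),c[v,316])
m=(abs(P[...,0]-.55)<.03)&(abs(P[...,1]+.245)<.03)&(Z>.02)&(Z<.034)&(c.min(-1)>100)&(np.ptp(c,axis=-1)<30);print(rect(P,m),np.percentile(P[m],[2,50,98],axis=0))
print(Z[(abs(P[...,0]-.535)<.02)&(abs(P[...,1]+.245)<.012)&(c.max(-1)<90)].min())
```

```text
190 [ 0.564  -0.2493  0.0024] [25 23 23]
200 [ 0.5584 -0.2484  0.0023] [12 13 12]
210 [ 0.5525 -0.2474  0.0019] [43 39 36]
220 [ 0.5534 -0.2475  0.0199] [100  91  81]
230 [ 0.5517 -0.2472  0.0289] [127 115 103]
240 [ 0.5473 -0.2465  0.0309] [130 118 106]
250 [ 0.5419 -0.2456  0.0303] [130 118 106]
260 [ 0.5502 -0.2469  0.0574] [17 17 17]
270 [ 0.5498 -0.2468  0.0651] [17 15 17]
280 [ 0.5505 -0.2469  0.0738] [16 14 15]
290 [ 0.5499 -0.2468  0.0797] [18 16 17]
300 [ 0.5496 -0.2467  0.0853] [25 23 24]
310 [ 0.5452 -0.246   0.0846] [26 24 25]
320 [ 0.5411 -0.2453  0.0844] [24 22 22]
330 [ 0.5376 -0.2448  0.0852] [25 23 23]
340 [ 0.5331 -0.244   0.0847] [23 23 23]
350 [ 0.5289 -0.2434  0.0847] [25 23 24]
(array([ 0.54384692, -0.24545871]), (25.618488311767578, 19.399442672729492), 80.46588134765625, 1368) [[ 0.53453407 -0.25805748  0.02830144]
 [ 0.54570095 -0.24663054  0.0295493 ]
 [ 0.55303591 -0.23393705  0.03078751]]
5.06333759503208e-05
```

Run:
```python
from h import *
im=cams.get_image("side");P=cloud(im,im["pose"]);c=im["color"]
T=tool(arm.state());Q=(P-T[:3,3])@T[:3,:3]
m=(np.abs(Q[...,1])<.06)&(np.abs(Q[...,2])<.06)&(P[...,2]>.034)&(P[...,2]<.14)
for a in range(34,140,6):
    k=m&(P[...,2]*1000>=a)&(P[...,2]*1000<a+6)
    if k.sum(): print(a,k.sum(),"ty",np.percentile(Q[k][:,1],[0,50,100]).round(3),"tz",np.percentile(Q[k][:,2],[0,50,100]).round(3),c[k].mean(0).round())
save("sd.png",cv2.resize(c[190:260,345:415],(560,560),interpolation=cv2.INTER_CUBIC))
```

```text
40 3 ty [-0.     0.002  0.003] tz [0.004 0.006 0.008] [139. 125. 118.]
46 14 ty [0.003 0.006 0.01 ] tz [-0.008 -0.001  0.012] [109.  99.  93.]
52 18 ty [-0.005  0.009  0.016] tz [-0.004  0.007  0.013] [87. 75. 71.]
58 20 ty [-0.005  0.011  0.014] tz [-0.006  0.004  0.012] [82. 71. 68.]
64 24 ty [-0.005  0.011  0.015] tz [-0.006  0.007  0.013] [87. 74. 70.]
70 25 ty [-0.004  0.011  0.016] tz [-0.011  0.004  0.012] [80. 69. 66.]
76 23 ty [-0.005  0.01   0.015] tz [-0.011  0.005  0.013] [87. 74. 72.]
82 11 ty [-0.014  0.011  0.018] tz [-0.005  0.01   0.014] [93. 68. 69.]
88 14 ty [-0.013  0.012  0.03 ] tz [-0.     0.013  0.015] [52. 45. 43.]
94 43 ty [-0.03   0.027  0.036] tz [-0.011  0.012  0.015] [42. 40. 37.]
100 22 ty [-0.042  0.026  0.038] tz [-0.009  0.012  0.013] [41. 38. 36.]
106 32 ty [-0.041  0.04   0.046] tz [-0.011  0.01   0.017] [42. 39. 36.]
112 46 ty [-0.052  0.015  0.051] tz [-0.01   0.01   0.018] [42. 39. 37.]
118 38 ty [-0.048  0.018  0.055] tz [-0.01   0.013  0.018] [42. 40. 37.]
124 48 ty [-0.054  0.024  0.06 ] tz [-0.016  0.011  0.019] [47. 44. 41.]
130 44 ty [-0.058  0.022  0.06 ] tz [-0.016  0.012  0.019] [43. 40. 39.]
136 40 ty [-0.056  0.046  0.06 ] tz [-0.017  0.007  0.02 ] [56. 53. 50.]
```

View pics/sd.png

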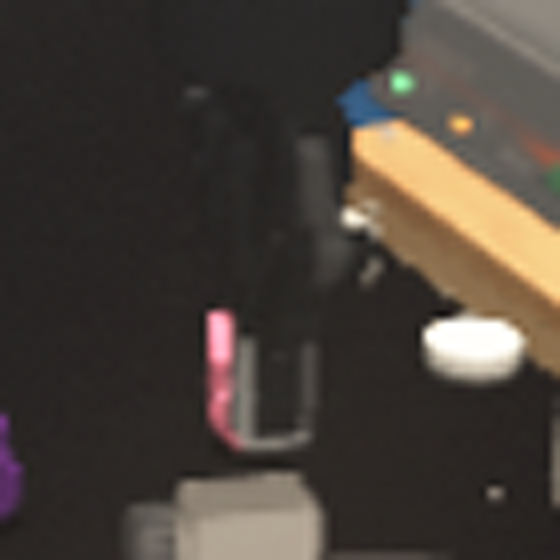

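Run:
```python
from h import *
s=arm.state();print(s)
im=cams.get_image("wrist");print((tool(s)@im["hand_eye"])[:3,3])
P=cloud(im,tool(s)@im["hand_eye"]);z=P[...,2];print("table z wrist",np.median(z[60:180,300:380]))
im=cams.get_image("side");P=cloud(im,im["pose"]);print("side table/bottle", P[249,372].round(4),P[253,395].round(4),P[250,360],P[251,374])
print([ (v,u,P[v,u].round(3)) for v,u in ((230,378),(240,378),(243,380),(245,380),(246,378),(252,375),(254,375))])
```

```text
{'clock': 3.4667, 'q': array([-4.29050353e-01,  4.91183353e-01, -1.19564859e-01,  9.54979499e-01,
        2.36627370e-03,  2.87492874e+00]), 'joint_vel': array([ 0.00062335,  0.00218891,  0.00092872, -0.00135479, -0.00077111,
       -0.00199602]), 'joint_torque': array([ 5.35056912e-03, -8.86473441e+01,  4.42829096e+01, -7.04214396e-02,
        1.20247385e-02, -6.33650707e-04]), 'eef_pos': array([ 0.53829066, -0.24541899,  0.04076791]), 'orientation': array([-2.14249886,  0.17331488,  2.13055549]), 'contact_force': array([ 0.10406104, -0.07780446,  0.44849637]), 'ft_torque': array([0.05684421, 0.01471585, 0.03313341]), 'opening': -0.00037739646748855124}
[ 0.61741791 -0.25754663  0.19058237]
table z wrist 0.0017811784275617581
side table/bottle [ 5.519e-01 -1.821e-01  3.000e-04] [ 0.5958 -0.2255  0.0015] [ 5.20853653e-01 -1.75976414e-01  3.43878943e-04] [ 0.52903691 -0.24246884  0.02798214]
[(230, 378, array([ 0.52 , -0.281,  0.103])), (240, 378, array([ 0.531, -0.259,  0.065])), (243, 380, array([ 0.537, -0.259,  0.056])), (245, 380, array([ 0.539, -0.253,  0.048])), (246, 378, array([ 0.575, -0.17 , -0.001])), (252, 375, array([ 0.53 , -0.246,  0.027])), (254, 375, array([ 0.525, -0.257,  0.027]))]
```

The side crop shows the closed fingertips hanging free above the bottle at about z = 0.047, with the TCP at 0.041. The tips therefore stand about 30 mm farther back than stated. I will trust the cameras and go down in steps while watching the force.

Emit:
{"name": "carry_out", "arguments": {
  "rows": [
    [[0.5,0,0,0.2,0],[0.5,0,0,0.2,0],[0.5,0,0,0,0],[0.5,0,0,0,0],[0.5,0,0,0,0],[0.5,0.7,0,0,0],[0.5,0.7,0,0,0],[0.5,0.7,0,0,0],[0.5,0,0,0,0]]
  ]
}}

```text
clock: 4.32
eef_pos: [0.5339, -0.2447, 0.0175]
orientation: [-2.142, 0.173, 2.13]
contact_force: [0.1, -0.5, -0.7]
opening: 0.043
```

```bash
cat > st.py <<'E'
from h import *
import sys
def show(tgt=None):
    s=arm.state();T=tool(s);print(round(s["clock"],2),"pos",T[:3,3].round(4),"ang",np.degrees(np.arctan2(T[1,1],T[0,1])).round(1),"F",(s["contact_force"]@T[:3,:3]).round(1),"op",round(s["opening"],4),"down",T[:3,0].round(3))
    if tgt is not None: print("need tool cm",(T[:3,:3].T@(np.array(tgt)-T[:3,3])*100).round(2))
    return T
def tips(T,lo=.008):
    im=cams.get_image("side");P=cloud(im,im["pose"]);Q=(P-T[:3,3])@T[:3,:3];c=im["color"].astype(int)
    m=(np.abs(Q[...,1])<.06)&(np.abs(Q[...,2])<.018)&(P[...,2]>lo)&(P[...,2]<.14)
    for a in range(8,80,8):
        k=m&(P[...,2]*1000>=a)&(P[...,2]*1000<a+8)
        if k.sum(): print(a,k.sum(),"ty",np.percentile(Q[k][:,1],[0,10,50,90,100]).round(3),c[k].mean(0).round())
E
python3 - <<'E'
from st import *
T=show((.5343,-.245,.01)); tips(T)
E
```

```text
4.32 pos [ 0.5339 -0.2447  0.0175] ang -99.3 F [ 0.7  0.4 -0.2] op 0.043 down [ 0.006  0.    -1.   ]
need tool cm [ 0.75  0.03 -0.04]
8 36 ty [0.008 0.01  0.013 0.016 0.016] [175. 162. 145.]
16 18 ty [0.008 0.01  0.014 0.016 0.017] [169. 157. 141.]
24 58 ty [-0.025 -0.023  0.003  0.029  0.033] [116. 108.  97.]
32 42 ty [-0.026 -0.024  0.027  0.035  0.038] [71. 67. 61.]
40 47 ty [-0.027 -0.024  0.025  0.036  0.038] [65. 60. 56.]
48 44 ty [-0.03  -0.024  0.028  0.035  0.036] [65. 62. 57.]
56 38 ty [-0.031 -0.026  0.026  0.035  0.036] [58. 54. 50.]
64 23 ty [-0.052 -0.028 -0.023  0.047  0.052] [44. 41. 39.]
72 72 ty [-0.053 -0.03   0.039  0.053  0.057] [44. 41. 39.]
```

Emit:
{"name": "carry_out", "arguments": {
  "rows": [
    [[0.5,0.7,0,0,0],[0.5,0.7,0,0,0],[0.5,0,0,0,0],[0.0,0,0,0,0],[0.0,0,0,0,0],[0.0,0,0,0,0],[0.0,0,0,0,0]]
  ]
}}

```text
clock: 4.95
eef_pos: [0.5341, -0.2447, 0.0024]
orientation: [-2.142, 0.173, 2.131]
contact_force: [-0.2, 0.7, -0.5]
opening: 0.0273
```

Run:
```python
from st import *
T=show((.5343,-.245,.004)); tips(T)
```

```text
4.95 pos [ 0.5341 -0.2447  0.0024] ang -99.3 F [ 0.5 -0.7  0.3] op 0.0273 down [ 0.005  0.    -1.   ]
need tool cm [-0.16  0.02 -0.02]
8 16 ty [0.01  0.011 0.013 0.017 0.018] [155. 144. 129.]
16 41 ty [0.007 0.012 0.02  0.027 0.028] [112. 105.  95.]
24 58 ty [-0.017 -0.012  0.014  0.027  0.029] [104.  97.  88.]
32 39 ty [-0.017 -0.014  0.022  0.028  0.031] [68. 64. 59.]
40 29 ty [-0.025 -0.018  0.019  0.027  0.029] [62. 58. 53.]
48 24 ty [-0.039 -0.022  0.016  0.042  0.043] [45. 42. 39.]
56 61 ty [-0.042 -0.027  0.04   0.046  0.05 ] [45. 41. 39.]
64 41 ty [-0.05  -0.016  0.041  0.05   0.053] [44. 40. 38.]
72 52 ty [-0.052 -0.015  0.024  0.055  0.057] [44. 41. 38.]
```

Emit:
{"name": "carry_out", "arguments": {
  "rows": [
    [[0,-1,0,0,0],[0,-2.5,0,0,0],[0,-3.5,0,0,0],[0,-3.5,0,0,0],[0,-3.5,0,0,0],[0,-3.5,0,0,0],[0,0,-3.1,0.85,0],[0,0,-3.1,0.85,0],[0,0,-3.1,0.85,0],[0,0,-3.1,0.85,0],[0,0,-3.1,0.85,0],[0,0,-3.1,0.85,0],[0,0,-3.1,0.85,0],[0,0,-3.1,0.85,0],[0,0,-3.1,0.85,0],[0,0,-3.1,0.85,0],[0,0,-3.1,0.85,0],[0,0,-3.1,0.85,0],[0,0,0,0,0],[0,0,0,0,0]]
  ]
}}

```text
clock: 6.67
eef_pos: [0.4624, 0.0358, 0.2098]
orientation: [-2.191, -0.121, 2.154]
contact_force: [0.8, -0.6, 0.3]
opening: 0.0277
```

Run:
```python
from st import *
T=show()
im=cams.get_image("wrist");P=cloud(im,T@im["hand_eye"]);np.savez("w3.npz",P=P,c=im["color"],T=T);save("w3.png",im["color"])
```

```text
6.67 pos [0.4624 0.0358 0.2098] ang -89.5 F [-0.4  0.6 -0.8] op 0.0277 down [ 0.017  0.102 -0.995]
```

View pics/w3.png

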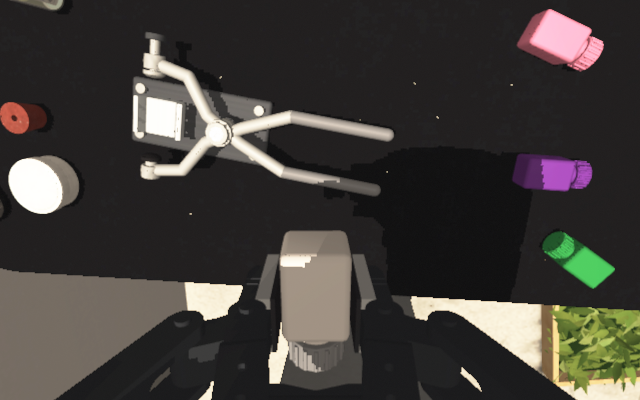

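The joint-6 limit tilted the tool by 6°, so I will use the half-turned grasp for placing. The wrist view shows the bottle held, the cradle at (165,117), the pivot at (218,133), and the grip ends at (390,134) and (378,189). The screw jaw is at (155,45) and the sprung-pad jaw at (150,170).

Run:
```python
from h import *
d=np.load("w3.npz");P=d["P"];c=d["c"].astype(int);Z=P[...,2]
print("q",arm.state()["q"].round(3))
v,u=np.mgrid[:400,:640]
reg=(v<215)&(u>100)&(u<420)
g=reg&(Z>.034)&(Z<.056)&(u>285)
q=P[g];n,lab=cv2.connectedComponents(g.astype(np.uint8))
for i in range(1,n):
    k=lab==i
    if k.sum()<150: continue
    X=P[k];vx,vy,x0,y0=cv2.fitLine(X[:,:2].astype(np.float32),cv2.DIST_HUBER,0,.001,.001).ravel()
    t=(X[:,:2]-[x0,y0])@[vx,vy];r=cv2.minAreaRect((X[:,:2]*1000).astype(np.float32))
    print("bar",k.sum(),x0,y0,np.degrees(np.arctan2(vy,vx)),t.min(),t.max(),np.percentile(X[:,2],95),r)
w=reg&(c.min(-1)>150)&(Z>.018)&(Z<.034)&(u>140)&(u<188)&(v>90)&(v<142);print("floor",rect(P,w),np.median(P[w][:,2]))
w=reg&(Z>.02)&(Z<.038)&(u>138)&(u<192)&(v>88)&(v<145);print("cradle",rect(P,w),np.percentile(P[w][:,2],[5,50,95]))
w=reg&(Z>.002)&(Z<.1)&(u<275)&(v>70)&(v<165)&(Z>.004);print("plate etc",rect(P,w))
w=reg&(Z>.048)&(Z<.06)&(abs(u-218)<15)&(abs(v-133)<15);print("nut",P[w].mean(0),w.sum())
w=reg&(Z>.03)&(u<165)&(v>155)&(v<182);print("padjaw",P[w].mean(0),P[w].max(0),P[w].min(0))
w=reg&(Z>.03)&(u<168)&(v>28)&(v<78);print("screwjaw",P[w].mean(0),P[w].max(0),P[w].min(0))
```

```text
q [ 0.006  0.124 -0.187  1.241  0.103  3.141]
bar 1404 0.5125956 0.03337645 80.62174 -0.04741199864386349 0.04706588456194853 0.04790165926141538 ((512.2461547851562, 33.24504470825195), (94.40437316894531, 12.025657653808594), 81.37471771240234)
bar 1156 0.46205017 0.030047556 80.12067 -0.035958496252403035 0.05173004510723611 0.04774034262610047 ((462.3101806640625, 37.982913970947266), (87.63379669189453, 11.111281394958496), 80.67138671875)
floor (array([0.51446527, 0.19998647]), (40.21513366699219, 33.92193603515625), 80.28744506835938, 1155) 0.02744873230509748
cradle (array([0.51483331, 0.20067059]), (43.020172119140625, 34.36485290527344), 80.56065368652344, 1692) [0.02470148 0.02760062 0.03438626]
plate etc (array([0.51397449, 0.18410918]), (190.0008544921875, 85.17723083496094), 87.68576049804688, 9881)
nut [0.505082   0.13678533 0.05399069] 568
padjaw [0.47161346 0.20404802 0.05023164] [0.54097863 0.21873721 0.35976551] [0.46002095 0.02214254 0.03445467]
screwjaw [0.56636634 0.18829263 0.05143133] [0.58583301 0.2036073  0.35976551] [0.54097863 0.02214254 0.03653993]
```

Emit:
{"name": "carry_out", "arguments": {
  "rows": [
    [[0,0,0,0,-7.1],[0,0,0,0,-7.1],[0,0,0,0,-7.1],[0,0,0,0,-7.1],[0,0,0,0,-7.1],[0,0,0,0,-7.1],[0,0,0,0,-7.1],[0,0,0,0,-7.1],[0,0,0,0,-7.1],[0,0,0,0,-7.1],[0,0,0,0,-7.1],[0,0,0,0,-7.1],[0,0,0,0,-7.1],[0,0,0,0,-7.1],[0,0,0,0,-7.1],[0,0,0,0,-7.1],[0,0,0,0,-7.1],[0,0,0,0,-7.1],[0,0,0,0,-7.1],[0,0,0,0,-7.1]]
  ]
}}

```text
clock: 8.38
eef_pos: [0.4658, 0.0284, 0.2073]
orientation: [0.576, 1.53, -0.417]
contact_force: [-0.9, -0.1, 0.4]
opening: 0.0275
```

Emit:
{"name": "carry_out", "arguments": {
  "rows": [
    [[0,0,0,0,-7.1],[0,0,0,0,-7.1],[0,0,0,0,-7.1],[0,0,0,0,-7],[0,0,0,0,0]]
  ]
}}

```text
clock: 8.8
eef_pos: [0.4666, 0.0264, 0.2066]
orientation: [0.178, 1.56, -0.021]
contact_force: [-0.6, 0.0, -0.8]
opening: 0.0275
```

Run:
```python
from st import *
T=show((.5077,.2031,.1));print(T.round(3),arm.state()["q"].round(3))
```

```text
8.8 pos [0.4666 0.0264 0.2066] ang 82.7 F [ 0.8 -0.1 -0.6] op 0.0275 down [ 0.013  0.099 -0.995]
need tool cm [12.4  16.9   1.82]
[[ 0.013  0.126  0.992  0.467]
 [ 0.099  0.987 -0.127  0.026]
 [-0.995  0.1    0.001  0.207]
 [ 0.     0.     0.     1.   ]] [-0.012  0.138 -0.18   1.241  0.099  0.116]
```

Emit:
{"name": "carry_out", "arguments": {
  "rows": [
    [[0,0.8,2.8,0.3,1.2],[0,0.8,2.8,0.3,1.2],[0,0.8,2.8,0.3,0],[0,0.8,2.8,0.3,0],[0,0.8,2.8,0.3,0],[0,0.8,2.4,0.3,0],[0,2,0,0,0],[0,2,0,0,0],[0,0,0,0,0]]
  ]
}}

```text
clock: 9.55
eef_pos: [0.5183, 0.1984, 0.1322]
orientation: [0.25, 1.557, -0.094]
contact_force: [-1.1, 0.1, 0.0]
opening: 0.0276
```

Run:
```python
from st import *
T=show((.5077,.2031,.031))
```

```text
9.55 pos [0.5183 0.1984 0.1322] ang 77.4 F [-0.  -0.1 -1.1] op 0.0276 down [ 0.016  0.098 -0.995]
need tool cm [10.1  -0.78 -1.09]
```

Emit:
{"name": "carry_out", "arguments": {
  "rows": [
    [[0,2,-0.3,-0.5,-2],[0,2,-0.3,-0.5,-1],[0,2,-0.1,0,0],[0,0,0,0,0],[0,0,0,0,0]]
  ]
}}

```text
clock: 9.97
eef_pos: [0.5093, 0.1981, 0.073]
orientation: [0.221, 1.556, -0.066]
contact_force: [0.6, 0.1, -0.9]
opening: 0.0277
```

Run:
```python
from st import *
T=show((.5077,.2031,.031))
```

```text
9.97 pos [0.5093 0.1981 0.073 ] ang 79.5 F [0.9 0.2 0.6] op 0.0277 down [ 0.018  0.098 -0.995]
need tool cm [ 4.22  0.04 -0.25]
```

Emit:
{"name": "carry_out", "arguments": {
  "rows": [
    [[0,1,0.05,-0.25,-0.8],[0,1,0,0,0],[0,1,0,0,0],[0,0.5,0,0,0],[0,0,0,0,0]]
  ]
}}

```text
clock: 10.38
eef_pos: [0.5103, 0.2029, 0.0394]
orientation: [0.215, 1.551, -0.056]
contact_force: [-1.5, -0.7, -1.4]
opening: 0.0274
```

Run:
```python
from st import *
T=show((.5077,.2031,.031))
im=cams.get_image("side");P=cloud(im,im["pose"])
K=im["K"];I=np.linalg.inv(im["pose"]);
p=I[:3,:3]@np.array([.51,.2,.04])+I[:3,3];u=int(K[0,0]*p[0]/p[2]+K[0,2]);v=int(K[1,1]*p[1]/p[2]+K[1,2]);print(u,v)
a=cv2.resize(im["color"][v-45:v+35,u-45:u+45],(540,480),interpolation=cv2.INTER_CUBIC);save("s4.png",a)
```

```text
10.38 pos [0.5103 0.2029 0.0394] ang 80.1 F [ 1.3 -1.1 -1.4] op 0.0274 down [ 0.023  0.099 -0.995]
need tool cm [ 0.83 -0.11 -0.27]
310 189
```

View pics/s4.png

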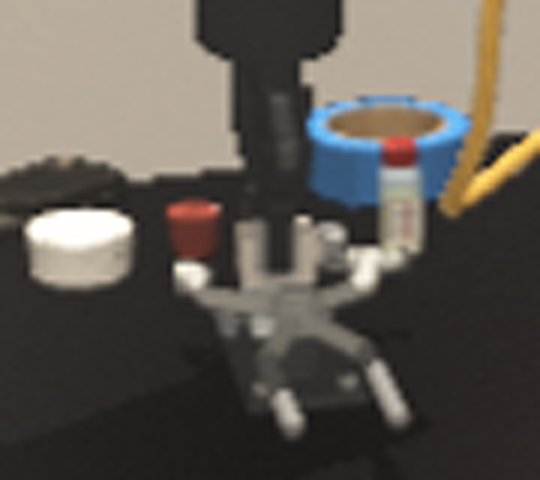

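The side crop shows the bottle between the jaws, cap at (330,240) towards the screw jaw and clear of it. I lower it to the floor and release.

Emit:
{"name": "carry_out", "arguments": {
  "rows": [
    [[0,0.4,-0.1,-0.3,0],[0,0.3,0,0,0],[0,0,0,0,0],[0,0,0,0,0]]
  ]
}}

```text
clock: 10.77
eef_pos: [0.5075, 0.2033, 0.0327]
orientation: [0.215, 1.55, -0.056]
contact_force: [-0.2, 0.3, -0.7]
opening: 0.0277
```

Run:
```python
from st import *
T=show((.5077,.2031,.031))
```

```text
10.77 pos [0.5075 0.2033 0.0327] ang 80.1 F [ 0.7  0.2 -0.2] op 0.0277 down [ 0.024  0.1   -0.995]
need tool cm [ 0.16 -0.03  0.02]
```

Emit:
{"name": "carry_out", "arguments": {
  "rows": [
    [[0,0.1,0,0,0],[0,0.1,0,0,0],[0,0,0,0,0],[0,0,0,0,0],[0.5,0,0,0,0],[0.5,0,0,0,0],[0.5,0,0,0,0],[0.5,0,0,0,0],[0.5,-1,0,0,0],[0.5,-2,0,0,0],[0.5,-3,0,0,0],[0.5,-3,0,0,0],[0.5,-3,0,0,0],[0.5,-3,0,0,0],[0.5,0,-3,0,0],[0.5,0,-3,0,0],[0.5,0,0,0,0],[0.5,0,0,0,0]]
  ]
}}

```text
clock: 12.27
eef_pos: [0.4931, 0.1269, 0.1893]
orientation: [0.214, 1.544, -0.053]
contact_force: [1.1, -0.3, -0.5]
opening: 0.0427
```

Run:
```python
from st import *
T=show()
im=cams.get_image("wrist");P=cloud(im,T@im["hand_eye"]);np.savez("w5.npz",P=P,c=im["color"],T=T)
t=cams.get_image("top");c=t["color"]
save("w5.png",np.vstack([cv2.resize(im["color"],(480,300)),cv2.resize(c[170:235,245:355],(480,284),interpolation=cv2.INTER_CUBIC)]))
```

```text
12.27 pos [0.4931 0.1269 0.1893] ang 80.3 F [ 0.5 -0.1  1.1] op 0.0427 down [ 0.029  0.101 -0.995]
```

View pics/w5.png

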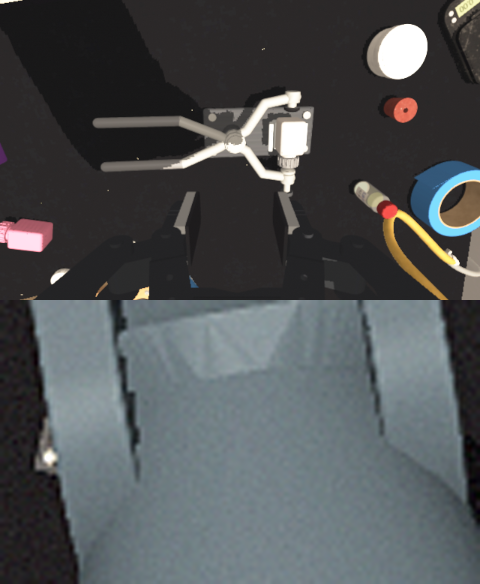

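The wrist half shows the bottle in the cradle at (290,138), its cap at (288,163) facing the screw jaw. The lower half is only the arm blocking the top camera. I measure it now.

Run:
```python
from h import *
d=np.load("w5.npz");P=d["P"];c=d["c"].astype(int);Z=P[...,2]
ex=np.array([.1668,.986]);ey=np.array([-.986,.1668]);o=np.array([.5152,.2006])
L=np.stack([(P[...,:2]-o)@ex,(P[...,:2]-o)@ey],-1)
m=(Z>.045)&(Z<.062)&(abs(L[...,0])<.02)&(abs(L[...,1])<.036)
for lo in(.045,.05):
  k=m&(Z>lo);r=cv2.minAreaRect((L[k]*1000).astype(np.float32));print("bottle in cradle mm",r,np.median(P[k][:,2]))
k=m&(abs(L[...,1])<.026)&(Z>.051);A=np.c_[L[k],np.ones(k.sum())];print("slopes",np.linalg.lstsq(A,P[k][:,2],rcond=None)[0])
k=(Z>.03)&(Z<.06)&(abs(L[...,0])<.008)
y=L[k][:,1];print(np.histogram(y*1000,bins=np.arange(-70,70,4)))
g=(Z>.034)&(Z<.056)&(L[...,0]<-.13)&(L[...,0]>-.24)
for sgn in(1,-1):
    k=g&(L[...,1]*sgn>0);X=L[k];print("grip",sgn,np.polyfit(X[:,0],X[:,1],1),X.min(0),X.max(0),np.median(X,axis=0))
```

```text
bottle in cradle mm ((2.0690507888793945, 0.022190093994140625), (28.484207153320312, 71.92569732666016), 0.39039790630340576) 0.05516910395534064
bottle in cradle mm ((2.051041603088379, 2.66522216796875), (28.484207153320312, 66.60993957519531), 0.39039790630340576) 0.05536517946089664
slopes [0.02192374 0.0246871  0.05509056]
(array([ 24,  61,  32,  18,  57,  63,  80,  69, 101,  11,  80,  81, 115,
        34,  76,  84,  78,  90,  84,  86,  93,  86,  90, 188,   0,   0,
        67,  68,  76,  97, 103,  78,   0,   0]), array([-70, -66, -62, -58, -54, -50, -46, -42, -38, -34, -30, -26, -22,
       -18, -14, -10,  -6,  -2,   2,   6,  10,  14,  18,  22,  26,  30,
        34,  38,  42,  46,  50,  54,  58,  62,  66]))
grip 1 [0.00088861 0.02712703] [-0.21171062  0.02024285] [-0.13004226  0.0317353 ] [-0.17073228  0.02722038]
grip -1 [0.96276901 0.11340017] [-0.21166278 -0.22619334] [-0.1300434  -0.01811218] [-0.17849092 -0.02317202]
```

The bottle lies flat in the cradle: about 2 mm off centre in x, 0 in y, yaw 0.4°. Now I turn 90°, open and move above the grips.

Emit:
{"name": "carry_out", "arguments": {
  "rows": [
    [[1,0,-3,0,0],[1,0,-3,0,0],[1,0,-3,0,0],[1,0,0,0,-7],[1,0,0,0,-7],[1,0,0,0,-7],[1,0,0,0,-7],[1,0,0,0,-7],[1,0,0,0,-7],[1,0,0,0,-7],[1,0,0,0,-7],[1,0,0,0,-7],[1,0,0,0,-7],[1,0,0,0,-7],[1,0,0,0,-7],[1,0,0,0,-6],[1,0,0,0,0],[1,0,0,0,0]]
  ]
}}

```text
clock: 13.87
eef_pos: [0.4781, 0.0495, 0.1767]
orientation: [-1.053, 1.177, 1.162]
contact_force: [0.6, 0.3, 0.1]
opening: 0.0853
```

Run:
```python
from st import *
T=show((.4842,.0232,.012));print(T.round(3))
im=cams.get_image("wrist");P=cloud(im,T@im["hand_eye"]);c=im["color"];save("w6.png",c);Z=P[...,2]
ex=np.array([.1668,.986]);ey=np.array([-.986,.1668]);o=np.array([.5152,.2006])
L=np.stack([(P[...,:2]-o)@ex,(P[...,:2]-o)@ey],-1)
for s in(1,-1):
    g=(Z>.034)&(Z<.056)&(L[...,0]<-.13)&(L[...,0]>-.24)&(L[...,1]*s>.01)&(L[...,1]*s<.045)
    X=L[g];print(s,g.sum(),X.min(0),X.max(0),np.polyfit(X[:,0],X[:,1],1),np.median(X,0),np.median(P[g][:,2]))
g=(Z>.048)&(Z<.062)&(abs(L[...,0])<.03)&(abs(L[...,1])<.05)&(c.min(-1)>60);print("bottle seen",g.sum(),np.argwhere(g).mean(0) if g.any() else 0, L[g].min(0),L[g].max(0))
```

```text
13.87 pos [0.4781 0.0495 0.1767] ang 173.3 F [-0.1 -0.5  0.3] op 0.0853 down [ 0.018  0.103 -0.995]
need tool cm [16.12 -0.82 -4.24]
[[ 0.018 -0.993  0.115  0.478]
 [ 0.103  0.117  0.988  0.049]
 [-0.995 -0.006  0.104  0.177]
 [ 0.     0.     0.     1.   ]]
1 1449 [-0.21318761  0.02038299] [-0.13003737  0.03147439] [0.00082462 0.02580181] [-0.17529522  0.02556564] 0.04616008456599763
-1 1457 [-0.21324889 -0.02933777] [-0.13003059 -0.01857389] [ 0.00292627 -0.02328214] [-0.17417897 -0.02382691] 0.046291578375239784
bottle seen 1519 [325.03884134 295.29163924] [-0.02706425 -0.04996289] [0.01541671 0.04997294]
```

Emit:
{"name": "carry_out", "arguments": {
  "rows": [
    [[1,2,-0.4,-1.4,1.5],[1,2,-0.4,-1.4,1.4],[1,2,0,-1.4,0],[1,2,0,0,0],[1,2,0,0,0],[1,0,0,0,0]]
  ]
}}

```text
clock: 14.42
eef_pos: [0.4837, 0.0176, 0.0701]
orientation: [-1.0, 1.207, 1.11]
contact_force: [-1.4, -0.2, -1.5]
opening: 0.0854
```

Run:
```python
from st import *
T=show((.4842,.0232,.012))
```

```text
14.42 pos [0.4837 0.0176 0.0701] ang 169.2 F [ 1.5  1.3 -0.6] op 0.0854 down [ 0.021  0.103 -0.994]
need tool cm [ 5.84  0.06 -0.06]
```

Emit:
{"name": "carry_out", "arguments": {
  "rows": [
    [[1,1,0.05,0,-1.2],[1,1.5,0,0,0],[1,1.5,0,0,0],[1,1,0,0,0],[1,0.6,0,0,0],[1,0,0,0,0],[1,0,0,0,0]]
  ]
}}

```text
clock: 15.0
eef_pos: [0.4866, 0.0248, 0.0167]
orientation: [-1.008, 1.201, 1.115]
contact_force: [-0.5, -0.6, -0.1]
opening: 0.0856
```

Run:
```python
from st import *
T=show((.4842,.0232,.012)); tips(T)
```

```text
15.0 pos [0.4866 0.0248 0.0167] ang 169.7 F [ 0.1  0.4 -0.7] op 0.0856 down [ 0.023  0.104 -0.994]
need tool cm [ 0.44  0.21 -0.25]
32 15 ty [-0.046 -0.045 -0.016  0.05   0.054] [77. 74. 70.]
40 60 ty [-0.053 -0.046 -0.015  0.049  0.057] [97. 93. 87.]
48 22 ty [-0.053 -0.05   0.046  0.056  0.058] [72. 69. 65.]
56 23 ty [-0.052 -0.05  -0.042  0.054  0.057] [73. 70. 66.]
64 28 ty [-0.053 -0.05   0.045  0.057  0.059] [66. 63. 60.]
72 26 ty [-0.058 -0.054 -0.043  0.057  0.059] [46. 44. 42.]
```

Emit:
{"name": "carry_out", "arguments": {
  "rows": [
    [[1,0.5,0.2,-0.1,-0.5],[1,0.5,0.05,0,0],[1,0,0,0,0],[0.78,0,0,0,0],[0.78,0,0,0,0],[0.78,0,0,0,0],[0.78,0,0,0,0]]
  ]
}}

```text
clock: 15.63
eef_pos: [0.4855, 0.0251, 0.0079]
orientation: [-1.016, 1.194, 1.119]
contact_force: [-0.6, -0.0, 0.4]
opening: 0.0665
```

Run:
```python
from st import *
T=show((.4842,.0232,.007)); tips(T)
t=cams.get_image("top");save("t7.png",cv2.resize(t["color"][170:235,245:355],None,fx=6,fy=6,interpolation=cv2.INTER_CUBIC))
```

```text
15.63 pos [0.4855 0.0251 0.0079] ang 170.2 F [-0.5  0.6 -0.1] op 0.0665 down [ 0.027  0.104 -0.994]
need tool cm [ 0.07  0.09 -0.22]
16 7 ty [-0.039 -0.037 -0.032  0.04   0.04 ] [83. 79. 74.]
24 22 ty [-0.046 -0.043 -0.033  0.044  0.048] [80. 77. 72.]
32 29 ty [-0.046 -0.042 -0.032  0.045  0.047] [71. 68. 64.]
40 61 ty [-0.045 -0.036 -0.017  0.041  0.048] [88. 84. 79.]
48 29 ty [-0.045 -0.043 -0.033  0.047  0.048] [66. 63. 59.]
56 30 ty [-0.052 -0.045  0.036  0.05   0.059] [43. 41. 40.]
64 52 ty [-0.059 -0.053  0.001  0.053  0.059] [44. 43. 42.]
72 57 ty [-0.059 -0.055 -0.026  0.054  0.059] [46. 44. 43.]
```

View pics/t7.png

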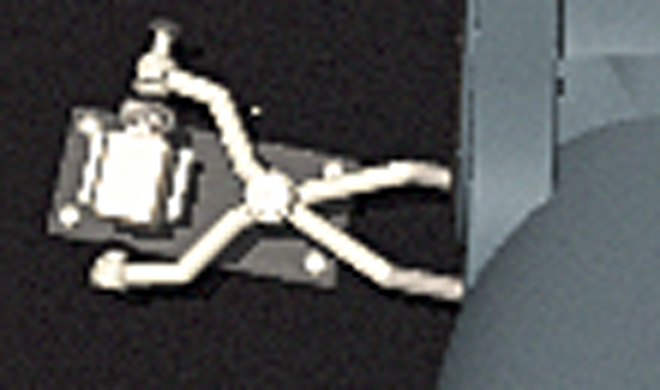

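The top view shows the bottle in the cradle at (132,178), its cap at (148,115) and both jaws clear, so I can track the cap from this camera. I close in steps, logging opening against command and the cap profile.

```bash
cat > prof.py <<'E'
from st import *
ex=np.array([.1668,.986,0]);ey=np.array([-.986,.1668,0]);o=np.array([.5152,.2006,.052])
def profile(n=4):
    acc=0
    for _ in range(n):
        im=cams.get_image("top")
        acc=acc+im["color"].astype(np.float32).mean(-1)/n
    I=np.linalg.inv(im["pose"]);K=im["K"]
    ys=np.arange(-.06,.0601,.001);xs=np.arange(-.006,.0101,.002)
    W=o+ys[:,None,None]*ey+xs[None,:,None]*ex
    p=(W@I[:3,:3].T+I[:3,3])@K.T;uv=(p[...,:2]/p[...,2:]).astype(np.float32)
    return ys*1000,cv2.remap(acc,uv[...,0],uv[...,1],cv2.INTER_LINEAR).mean(1)
if __name__=="__main__":
    show();y,p=profile();np.save(sys.argv[1],p)
    print(*[f"{int(a)}:{b:.0f}" for a,b in zip(y,p) if int(a)%2==0 and a<50])
    bl=lambda lo,hi,t:[round(float(y[i]+(t-p[i])/(p[i+1]-p[i])),2) for i in range(len(y)-1) if lo<=y[i]<hi and (p[i]-t)*(p[i+1]-t)<0]
    print("edges@120",bl(-60,60,120),"@180",bl(-60,60,180))
E
python3 prof.py p0
```

```text
15.73 pos [0.4855 0.0251 0.0079] ang 170.2 F [-0.6 -0.8 -0.5] op 0.0666 down [ 0.027  0.104 -0.994]
-60:105 -56:104 -54:108 -52:113 -50:142 -48:196 -46:210 -44:215 -42:211 -40:199 -38:155 -36:181 -34:177 -32:106 -30:50 -28:88 -26:159 -24:166 -22:172 -20:173 -18:163 -16:170 -14:214 -12:231 -10:253 -8:254 -6:253 -4:253 -2:253 0:253 0:253 2:253 4:253 6:253 8:253 10:253 12:253 14:253 16:253 18:254 20:254 22:255 24:249 26:179 28:88 30:70 32:71 34:105 36:103 38:50 40:35 42:82 44:135 46:162 48:212
edges@120 [-51.95, -33.36, -28.21, 27.15, 43.14, 58.32] @180 [-49.73, -40.22, -37.05, -35.24, -16.62, 25.98, 46.6, 56.92]
```

Emit:
{"name": "carry_out", "arguments": {
  "rows": [
    [[0.74,0,0,0,0],[0.72,0,0,0,0],[0.7,0,0,0,0],[0.68,0,0,0,0],[0.66,0,0,0,0],[0.66,0,0,0,0],[0.66,0,0,0,0]]
  ]
}}

```text
clock: 16.52
eef_pos: [0.4849, 0.025, 0.0078]
orientation: [-1.016, 1.195, 1.12]
contact_force: [-0.4, -0.5, 1.1]
opening: 0.0564
```

```bash
python3 prof.py p1
```

```text
16.52 pos [0.4849 0.025  0.0078] ang 170.2 F [-1.1  0.3 -0.4] op 0.0564 down [ 0.026  0.103 -0.994]
-60:89 -56:113 -54:101 -52:97 -50:110 -48:150 -46:183 -44:207 -42:231 -40:234 -38:221 -36:202 -34:194 -32:162 -30:111 -28:106 -26:155 -24:164 -22:172 -20:173 -18:163 -16:170 -14:214 -12:231 -10:253 -8:254 -6:253 -4:253 -2:253 0:253 0:253 2:253 4:253 6:253 8:253 10:253 12:253 14:253 16:253 18:254 20:254 22:255 24:249 26:179 28:88 30:71 32:72 34:99 36:80 38:40 40:44 42:95 44:146 46:173 48:220
edges@120 [-50.49, -31.41, -28.43, 27.14, 42.72, 57.64] @180 [-47.19, -33.83, -16.63, 25.98, 46.24, 56.42]
```

Emit:
{"name": "carry_out", "arguments": {
  "rows": [
    [[0.65,0,0,0,0],[0.64,0,0,0,0],[0.63,0,0,0,0],[0.62,0,0,0,0],[0.61,0,0,0,0],[0.6,0,0,0,0],[0.59,0,0,0,0],[0.58,0,0,0,0],[0.58,0,0,0,0],[0.58,0,0,0,0]]
  ]
}}

```text
clock: 17.55
eef_pos: [0.4857, 0.0244, 0.0083]
orientation: [-1.017, 1.195, 1.118]
contact_force: [-0.4, -2.1, 3.0]
opening: 0.0499
```

```bash
python3 prof.py p2
```

```text
17.55 pos [0.4857 0.0244 0.0083] ang 170.2 F [-3.2  0.  -1.8] op 0.0499 down [ 0.027  0.102 -0.994]
-60:67 -56:84 -54:119 -52:109 -50:96 -48:98 -46:126 -44:169 -42:194 -40:222 -38:217 -36:213 -34:191 -32:192 -30:158 -28:120 -26:153 -24:176 -22:167 -20:148 -18:149 -16:168 -14:200 -12:221 -10:242 -8:254 -6:254 -4:253 -2:253 0:253 0:253 2:253 4:253 6:253 8:253 10:253 12:253 14:253 16:253 18:254 20:254 22:255 24:247 26:201 28:106 30:77 32:62 34:55 36:42 38:50 40:100 42:116 44:178 46:225 48:233
edges@120 [-47.33, 27.7, 42.16, 55.93] @180 [-44.07, -31.96, -16.34, 26.44, 44.05, 54.55]
```

Emit:
{"name": "carry_out", "arguments": {
  "rows": [
    [[0.575,0,0,0,0],[0.57,0,0,0,0],[0.565,0,0,0,0],[0.56,0,0,0,0],[0.555,0,0,0,0],[0.55,0,0,0,0],[0.545,0,0,0,0],[0.54,0,0,0,0],[0.54,0,0,0,0],[0.54,0,0,0,0]]
  ]
}}

```text
clock: 18.58
eef_pos: [0.4858, 0.0243, 0.0084]
orientation: [-1.017, 1.195, 1.118]
contact_force: [-1.2, -1.6, 3.2]
opening: 0.0463
```

```bash
python3 prof.py p3
```

```text
18.58 pos [0.4858 0.0243 0.0084] ang 170.2 F [-3.4  0.9 -1.4] op 0.0463 down [ 0.027  0.102 -0.994]
-60:67 -56:76 -54:106 -52:110 -50:108 -48:107 -46:110 -44:144 -42:174 -40:220 -38:236 -36:239 -34:222 -32:176 -30:168 -28:142 -26:139 -24:160 -22:166 -20:178 -18:166 -16:158 -14:172 -12:206 -10:220 -8:250 -6:254 -4:254 -2:253 0:253 0:253 2:253 4:253 6:253 8:253 10:253 12:253 14:253 16:253 18:253 20:254 22:254 24:255 26:243 28:167 30:91 32:61 34:44 36:47 38:80 40:125 42:142 44:200 46:234 48:236
edges@120 [-46.28, 29.03, 39.8, 54.79] @180 [-42.73, -33.19, -14.6, 27.72, 43.43, 53.24]
```

Emit:
{"name": "carry_out", "arguments": {
  "rows": [
    [[0.535,0,0,0,0],[0.53,0,0,0,0],[0.525,0,0,0,0],[0.52,0,0,0,0],[0.515,0,0,0,0],[0.51,0,0,0,0],[0.51,0,0,0,0]]
  ]
}}

```text
clock: 19.37
eef_pos: [0.4858, 0.0243, 0.0085]
orientation: [-1.017, 1.195, 1.117]
contact_force: [-0.9, -2.3, 4.3]
opening: 0.0436
```

```bash
python3 prof.py p4|grep -v :1
```

```text
19.37 pos [0.4858 0.0243 0.0085] ang 170.2 F [-4.6  0.5 -1.9] op 0.0436 down [ 0.028  0.102 -0.994]
edges@120 [-45.52, 29.7, 38.52, 54.11] @180 [-42.11, -32.69, -13.7, 28.47, 42.42, 52.53]
```

Emit:
{"name": "carry_out", "arguments": {
  "rows": [
    [[0.505,0,0,0,0],[0.5,0,0,0,0],[0.495,0,0,0,0],[0.49,0,0,0,0],[0.49,0,0,0,0]]
  ]
}}

```text
clock: 19.98
eef_pos: [0.4858, 0.0243, 0.0085]
orientation: [-1.017, 1.195, 1.117]
contact_force: [-2.2, -3.4, 4.2]
opening: 0.0418
```

```bash
python3 prof.py p5|grep -v :1
```

```text
19.98 pos [0.4858 0.0243 0.0085] ang 170.2 F [-4.6  1.6 -3.2] op 0.0418 down [ 0.028  0.102 -0.994]
edges@120 [-43.94, -27.07, -25.92, 30.23, 37.9, 53.64] @180 [-41.38, -32.41, -23.07, -22.21, -14.0, 29.03, 41.49, 52.26]
```

Emit:
{"name": "carry_out", "arguments": {
  "rows": [
    [[0.485,0,0,0,0],[0.48,0,0,0,0],[0.475,0,0,0,0],[0.475,0,0,0,0]]
  ]
}}

```text
clock: 20.52
eef_pos: [0.4859, 0.0242, 0.0085]
orientation: [-1.018, 1.195, 1.117]
contact_force: [-1.1, -2.2, 5.0]
opening: 0.0405
```

```bash
python3 prof.py p6|grep -v :1
```

```text
20.52 pos [0.4859 0.0242 0.0085] ang 170.2 F [-5.3  0.6 -1.8] op 0.0405 down [ 0.028  0.102 -0.994]
edges@120 [-43.64, -27.35, -25.31, 30.42, 37.83, 53.4] @180 [-40.8, -30.41, -12.5, 29.32, 41.1, 52.1]
```

Emit:
{"name": "carry_out", "arguments": {
  "rows": [
    [[0.47,0,0,0,0],[0.465,0,0,0,0],[0.46,0,0,0,0],[0.46,0,0,0,0]]
  ]
}}

```text
clock: 21.05
eef_pos: [0.4861, 0.024, 0.0087]
orientation: [-1.018, 1.195, 1.117]
contact_force: [-1.1, -3.3, 4.8]
opening: 0.039
```

```bash
python3 prof.py p7|grep -v :1
```

```text
21.05 pos [0.4861 0.024  0.0087] ang 170.2 F [-5.1  0.5 -2.9] op 0.039 down [ 0.028  0.101 -0.994]
edges@120 [-43.33, 30.58, 37.96, 53.06] @180 [-39.7, -29.57, -12.48, 29.51, 40.98, 51.55]
```

Both pads now bear, as the body has stopped and the cap has gone in about 1 mm. Finer steps from here.

Emit:
{"name": "carry_out", "arguments": {
  "rows": [
    [[0.455,0,0,0,0],[0.45,0,0,0,0],[0.45,0,0,0,0]]
  ]
}}

```text
clock: 21.5
eef_pos: [0.4862, 0.0239, 0.0088]
orientation: [-1.018, 1.195, 1.116]
contact_force: [-1.4, -2.4, 4.7]
opening: 0.0388
```

```bash
python3 prof.py p8|grep -v :1
```

```text
21.5 pos [0.4862 0.0239 0.0088] ang 170.2 F [-5.   1.  -2.1] op 0.0388 down [ 0.028  0.101 -0.994]
edges@120 [-43.01, 30.61, 38.02, 53.0] @180 [-39.3, -29.58, -22.0, -22.0, -11.75, 29.55, 40.93, 51.47]
```

Emit:
{"name": "carry_out", "arguments": {
  "rows": [
    [[0.445,0,0,0,0],[0.445,0,0,0,0],[0.44,0,0,0,0],[0.44,0,0,0,0]]
  ]
}}

```text
clock: 22.03
eef_pos: [0.4864, 0.0238, 0.0089]
orientation: [-1.018, 1.195, 1.116]
contact_force: [-2.0, -2.6, 4.6]
opening: 0.038
```

```bash
python3 prof.py p9|grep -v :1
```

```text
22.03 pos [0.4864 0.0238 0.0089] ang 170.2 F [-4.9  1.5 -2.4] op 0.038 down [ 0.029  0.101 -0.994]
edges@120 [-42.84, 30.62, 37.99, 52.72] @180 [-39.18, -29.92, -11.29, 29.56, 40.98, 51.09]
```

Emit:
{"name": "carry_out", "arguments": {
  "rows": [
    [[0.435,0,0,0,0],[0.435,0,0,0,0],[0.43,0,0,0,0],[0.43,0,0,0,0]]
  ]
}}

```text
clock: 22.57
eef_pos: [0.4864, 0.0237, 0.009]
orientation: [-1.019, 1.195, 1.116]
contact_force: [-2.0, -2.5, 5.8]
opening: 0.0369
```

```bash
python3 prof.py p10|grep -v :1
```

```text
22.57 pos [0.4864 0.0237 0.009 ] ang 170.2 F [-6.   1.5 -2.2] op 0.0369 down [ 0.029  0.101 -0.994]
edges@120 [-42.47, 30.58, 37.93, 52.52] @180 [-38.98, -30.05, -11.25, 29.51, 40.82, 51.0]
```

Run:
```python
import numpy as np
y=np.arange(-60,61)
sh={0:0,2:.5,3:1.75,4:2.5,5:3.05,6:3.3,7:3.5,8:3.57,9:3.58,10:3.53}
g=np.arange(-36,-5,1.5);print("y rel body",*g)
for i in sh:
    p=np.load(f"p{i}.npy"); print(i,*np.interp(g+sh[i],y,p).round().astype(int))
```

```text
y rel body -36.0 -34.5 -33.0 -31.5 -30.0 -28.5 -27.0 -25.5 -24.0 -22.5 -21.0 -19.5 -18.0 -16.5 -15.0 -13.5 -12.0 -10.5 -9.0 -7.5 -6.0
0 190 161 106 60 57 108 159 168 167 173 173 167 157 183 214 226 246 254 254 254 253
2 197 191 186 158 127 133 163 176 171 160 148 149 163 186 206 221 237 250 254 254 253
3 204 174 168 156 135 142 158 162 174 177 168 162 160 177 203 214 231 251 254 254 253
4 195 175 177 153 129 140 172 174 155 156 171 168 156 173 203 221 238 251 254 254 253
5 184 178 176 144 119 131 163 180 179 176 175 170 168 190 211 228 244 252 254 254 253
6 200 186 171 138 111 122 158 175 178 173 170 161 144 162 201 229 245 252 254 254 253
7 209 198 179 148 125 137 165 173 173 160 152 150 139 163 209 233 243 252 254 254 253
8 217 203 177 147 130 142 170 180 178 172 167 153 129 142 191 225 235 244 253 254 254
9 224 204 170 149 132 137 166 174 169 160 148 138 124 130 175 222 237 245 253 254 253
10 229 202 171 155 138 131 153 163 163 162 156 153 140 131 171 224 244 252 254 254 253
```

Emit:
{"name": "carry_out", "arguments": {
  "rows": [
    [[0.425,0,0,0,0],[0.425,0,0,0,0],[0.42,0,0,0,0],[0.42,0,0,0,0]]
  ]
}}

```text
clock: 23.1
eef_pos: [0.4866, 0.0236, 0.0091]
orientation: [-1.019, 1.195, 1.116]
contact_force: [-2.2, -3.6, 5.0]
opening: 0.0363
```

```bash
cat > cmp.py <<'E'
import numpy as np,sys
y=np.arange(-60,61);g=np.arange(-36,-5,1.5)
p=np.load(sys.argv[1]+".npy");i=np.where((y[:-1]>20)&(y[:-1]<40)&(p[:-1]>180)&(p[1:]<=180))[0][0];e=y[i]+(180-p[i])/(p[i+1]-p[i])
print(np.interp(g+e-25.98,y,p).round().astype(int))
E
python3 prof.py p11|grep -v :1;python3 cmp.py p11
```

```text
23.1 pos [0.4866 0.0236 0.0091] ang 170.2 F [-5.4  1.5 -3.4] op 0.0363 down [ 0.029  0.101 -0.995]
edges@120 [-42.09, 30.31, 37.97, 52.38] @180 [-38.77, -30.14, -10.91, 29.22, 40.93, 50.82]
[235 210 173 160 147 129 145 165 166 166 166 161 147 137 153 203 242 252
 254 254 253]
```

Emit:
{"name": "carry_out", "arguments": {
  "rows": [
    [[0.415,0,0,0,0],[0.415,0,0,0,0],[0.41,0,0,0,0],[0.41,0,0,0,0]]
  ]
}}

```text
clock: 23.63
eef_pos: [0.4867, 0.0235, 0.0092]
orientation: [-1.019, 1.195, 1.115]
contact_force: [-1.3, -3.0, 3.3]
opening: 0.0349
```

```bash
python3 prof.py p12|grep -v :1;python3 cmp.py p12
```

```text
23.63 pos [0.4867 0.0235 0.0092] ang 170.2 F [-3.6  0.7 -2.9] op 0.0349 down [ 0.029  0.1   -0.995]
edges@120 [-40.68, -25.17, -23.29, 28.96, 37.08, 51.89] @180 [-38.36, -30.21, -11.51, 27.9, 40.76, 50.23]
[239 232 202 172 167 152 118 116 141 145 137 145 161 163 159 178 222 251
 255 254 253]
```

The resistance gave. The finger lag vanished, the body sprang 1.3 mm towards the screw, the neck shadow is gone, and the screw-to-body distance is 4.2 mm shorter than at first. I open slowly and withdraw.

Emit:
{"name": "carry_out", "arguments": {
  "rows": [
    [[0.44,0,0,0,0],[0.47,0,0,0,0],[0.5,0,0,0,0],[0.53,0,0,0,0],[0.56,0,0,0,0],[0.59,0,0,0,0],[0.62,0,0,0,0],[0.65,0,0,0,0],[0.68,0,0,0,0],[0.71,0,0,0,0],[0.75,0,0,0,0],[0.85,0,0,0,0],[0.95,0,0,0,0],[0.95,0,0,0,0],[0.95,-1,0,0,0],[0.95,-2,0,0,0],[0.95,-3,0,0,0],[0.95,-3,0,0,0],[0.95,-3,0,0,0],[0.95,-3,0,0,0]]
  ]
}}

```text
clock: 25.5
eef_pos: [0.4771, 0.0088, 0.1613]
orientation: [-1.014, 1.202, 1.125]
contact_force: [0.8, 1.0, -0.5]
opening: 0.0813
```

```bash
python3 prof.py p13;python3 cmp.py p13
python3 - <<'E'
from prof import *
t=cams.get_image("top");save("t8.png",cv2.resize(t["color"][170:235,245:355],None,fx=6,fy=6,interpolation=cv2.INTER_CUBIC))
E
```

```text
25.5 pos [0.4771 0.0088 0.1613] ang 170.3 F [ 0.6 -0.6  1.1] op 0.0813 down [ 0.018  0.102 -0.995]
-60:106 -56:103 -54:108 -52:112 -50:141 -48:194 -46:208 -44:213 -42:209 -40:198 -38:154 -36:179 -34:177 -32:112 -30:45 -28:21 -26:20 -24:31 -22:96 -20:154 -18:141 -16:151 -14:163 -12:156 -10:192 -8:248 -6:254 -4:253 -2:253 0:253 0:253 2:253 4:253 6:253 8:253 10:253 12:253 14:253 16:253 18:253 20:253 22:254 24:255 26:246 28:176 30:90 32:66 34:74 36:94 38:51 40:34 42:81 44:133 46:161 48:211
edges@120 [-51.93, -33.23, -22.42, 29.14, 43.21, 58.3] @180 [-49.67, -40.27, -36.93, -35.25, -11.44, 27.9, 46.66, 56.86]
[150  96  48  24  19  21  30  73 134 152 141 146 160 161 156 176 222 250
 254 254 253]
```

View pics/t8.png

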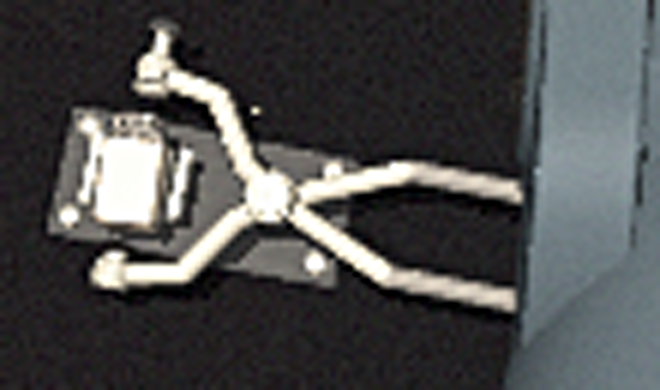

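The view shows the jaws back at their open positions and the bottle lying in the cradle at (132,180), its cap at (135,125) against the shoulder. Its length over the cap fell from 55.4 to 51.6 mm.

```bash
python3 -c "
from plant import arm;print(arm.hand_in())"
```

```text
the job is handed in; nothing more can be done
None
```

I laid the white bottle in the cradle with its cap towards the screw jaw. I then squeezed the handles in small steps until the cap snapped home, let them spring open, withdrew, and handed the job in at about 26 s. `hand_in()` reports no verdict.

**Last checks**
- **Cap:** in the top camera the length over the cap fell by 3.8 mm, from 55.4 to 51.6 mm, for a 4 mm travel. That puts it within about 0.2–0.4 mm of home. The screw-to-body distance shrank by 4.2 mm as the resistance gave.
- **Handles:** both jaws are back at their starting image positions to within 0.1 mm, so the handles have sprung open.
- **Bottle:** about 2–4 mm from the cradle's middle. Yaw (0.4°) and tilt (about 0.02 rad) were last measured just before the squeeze; afterwards I judged both by eye only.
- **Jaw force:** not measured directly. I stopped as soon as the cap gave, so a crush is unlikely.
- **Other things:** I saw no contact with them, but made no final measurement of their positions.

**What disagreed or went wrong**
- The fingertips stood about 30 mm farther back from the TCP than the text states. The first grasp therefore closed on air above the bottle, and I corrected it using the side camera.
- Joint 6 reached its limit while I was carrying the bottle and left the tool tilted by about 6° from then on. I used the half-turned grasp to place the bottle.

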